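Put the desk set back in its tray

TASK

Put the highlighter, the eraser and the pencil sharpener back in the desk tray, each in the compartment shaped for it: the highlighter lying in the long narrow well, the eraser lying flat in the short rectangular well, the sharpener standing upright in the round well, each resting on the bottom. Set them down rather than dropping them, and leave the look-alikes (the glue stick, the charger plug and the plain red pin pot) and the glass paperweight where they are.

Things in the scene. Friction and masses are not known exactly. Their poses are not given: they have to be found in the camera images.
- highlighter: Yellow highlighter lying on the desk: slim flat-sided pen 112 long (x), 25 wide (y), 20 mm high (z), with a slightly slimmer 40 mm cap at +x, a black line where cap and body meet and a black clip on the cap. The longer and slimmer of the two yellow things. Origin: centre of its underside. 18 to 35 g.
- eraser: White block eraser in a brown cardboard sleeve, lying flat: 60 long (x), 28 wide (y), 24 mm high (z). Origin: centre of its underside. 25 to 49 g.
- sharpener: Red plastic pencil sharpener standing upright: round body 36 mm across and 38 mm high, with a narrower ribbed twist cap (about 30 mm across, 14 mm high) on top that has a dark pencil hole; 52 mm high in all. Origin: centre of its underside, z up. 25 to 49 g.
- long_tile: Place for the highlighter: fixed grey tile (mm: 146 along x, 90 along y) in a shallow aluminium tray (walls 9 high), three tiles side by side along y in random order, 92 apart. Origin: centre of tile underside, 3 above the desk; well floor 4 above origin. Centred well 136 (x) by 49 (y) inside, black rim 3 thick, 8 above the floor, with a 44 wide finger gap mid-way in each long side.
- short_tile: Place for the eraser: fixed grey tile (mm: 146 along x, 90 along y) in a shallow aluminium tray (walls 9 high), three tiles side by side along y in random order, 92 apart. Origin: centre of tile underside, 3 above the desk; well floor 4 above origin. Centred well 84 (x) by 52 (y) inside, black rim 3 thick, 8 above the floor, with a 44 wide finger gap mid-way in each long side.
- round_tile: Place for the sharpener: fixed grey tile (mm: 146 along x, 90 along y) in a shallow aluminium tray (walls 9 high), three tiles side by side along y in random order, 92 apart. Origin: centre of tile underside, 3 above the desk; well floor 4 above origin. Centred round well 60 across inside, unbroken black rim 3 thick, 8 above the floor.
- glue_stick: Look-alike, stays: yellow glue stick lying down, shorter and fatter than the highlighter, 90 long (x), eight-sided barrel 28 mm across, round cap with a white line. Origin: on the desk under the middle of its length.
- plug: Look-alike, stays: white charger plug lying flat, body 44 long (x), 40 wide (y), 26 mm high, no sleeve, two 18 mm steel pins pointing to +x. Origin: on the desk, 4 mm to the pin side of the body's middle.
- pin_pot: Look-alike, stays: plain red plastic pin pot, 36 mm across with a wider flat lid (39 mm), 52 mm high, no hole in the top. Origin: centre of its underside.
- paperweight: Stays: domed green glass paperweight, 64 mm across, 36 mm high. Origin: centre of its underside. A paper note pad (74 x 74 x 13 mm) lies among the things too; all lie 100 mm or more apart, centre to centre. Pencil cup, pen block and mug stand at the far edge.
Mind the look-alikes: they are no part of the job. Leave any turquoise look-alike of the sharpener alone. What is shaped like the long_tile but pink is not meant.

How it is judged:
At the end, for the whole second after the job is handed in: Highlighter, eraser and sharpener rest level (0.12 rad) on the floors of the long, short and round wells, origins within 14 mm of the tile centres, highlighter and eraser along the well within 0.25 and 0.45 rad, at rest; look-alikes and paperweight within 25 mm of their starts (x of highlighter in the frame of long_tile between -0.014 and 0.014 m and y of highlighter in the frame of long_tile between -0.014 and 0.014 m and angle between the x axis of highlighter and the x axis of long_tile, either way round below 0.25 rad and x of eraser in the frame of short_tile between -0.014 and 0.014 m and y of eraser in the frame of short_tile between -0.014 and 0.014 m and angle between the x axis of eraser and the x axis of short_tile, either way round below 0.45 rad and horizontal distance between sharpener and round_tile below 0.014 m and z of highlighter in the frame of long_tile between 0.001 and 0.009 m and angle between each of highlighter, eraser, sharpener's own z axis and vertical below 0.12 rad and linear speed of each of highlighter, eraser, sharpener below 0.02 m/s and z of eraser in the frame of short_tile between 0.001 and 0.009 m and z of sharpener in the frame of round_tile between 0.001 and 0.009 m and distance of each of glue_stick, plug, pin_pot, paperweight from where it was at the start of the episode below 0.025 m); the robot touches nothing.
It fails at once if a look-alike or the paperweight is moved (more than 25 mm) (distance of any of glue_stick, plug, pin_pot, paperweight from where it was at the start of the episode above 0.025 m).
It fails at once if the highlighter, eraser or sharpener is dropped (falls faster than 0.9 m/s, about 40 mm, free of the fingers) ((linear speed of highlighter above 0.9 m/s and contact force between highlighter and the fingers below 0.05 N) or (linear speed of eraser above 0.9 m/s and contact force between eraser and the fingers below 0.05 N) or (linear speed of sharpener above 0.9 m/s and contact force between sharpener and the fingers below 0.05 N)).
It also fails if it takes over 93 s, if anything falls off the work surface, if the arm or the gripper's body presses on something with over 40 N, if the wrist force passes 120 N, or if a joint passes its speed limit or range.

ROBOT

A 7-joint arm with a two-finger parallel gripper is mounted at the origin on the work surface. World frame = base frame: x ahead of the robot, y to its left, z up, the work surface at z = 0. Lengths are in m, angles in rad, forces in N, time in s.
With the tool pointing down it reaches from about 0.4 to 0.875 m from the base axis. Payload 19.3 kg.
Tool frame: the origin (TCP) lies midway between the tips of the shut fingers; the grasp point (between the pads) lies behind it (robot.grip_point_offset is the z of the grasp point in the tool frame, in m); z points along the fingers, y is the direction in which the jaws open and shut (so a half turn about z gives the same grasp; the last joint's range is limited). The gripper opens to 85 mm and grips with 20 to 120 N. Pads are 22 mm wide; open, the fingers measure 114 mm over their backs; the gripper's body (76 mm by 85 mm) begins 54 mm behind the grasp point. The pads swing forward as they close: fully open they stand 13 mm farther back than shut.
Start: joints at [-1.291, 0.521, -0.036, 1.599, 0.021, 1.021, -0.113], TCP at [0.214, 0.587, 0.231] pointing down, gripper open.
Joint ranges: [-2.91, 2.91], [-0.3, 2.13], [-1.5, 1.42], [0.17, 2.43], [-1.26, 4.41], [0.16, 1.93], [-2.52, 2.52]. Speed limits (rad/s): [1.89, 1.89, 2.39, 2.39, 3.01, 3.01, 3.01].

INTERFACE

Orientations are given as a unit quaternion [x, y, z, w].
In Python, from rig import robot, ik, imaging, monitor gives the robot as it stands. Calls block until the motion is done:
- robot.movep(position, orientation): joint-space move of the TCP to a pose.
- robot.servo_line(position, frame=None, vel=0.15): straight line of the TCP; frame=None keeps the orientation; vel is the mean speed in m/s.
- robot.move_j(angles): joint-space move.
- robot.command_gripper(opening, effort=None): finger opening in m; effort is the grip in N (None keeps the last); returns when the fingers have stopped.
- robot.hold(seconds).
- ik(position, orientation): joint angles nearest the present ones, or None.
- imaging.read_camera(name): name is "scene" or "side" or "wrist"; returns a dict with "color" (384x512x3 uint8, red, green, blue), "K" (3x3 intrinsics, pixels), "position" and "rotation" of the camera in the world; the wrist camera has in their place "mount" (4x4, takes a point from camera to tool coordinates, whose origin is the TCP and whose axes are the flange's). Camera axes: x right, y up, looking along -z (the intrinsics and any distortion apply to the point x, -y, -z); pixel columns grow to the right and rows downward; lengths in m; the calibration is good to about 2 mm. A picture is of the moment at which its call begins: read the wrist's pose just before it. There is no depth.
A pose or a line that the arm cannot do raises robot.Unreachable and nothing moves.
- robot.sign_off(): hands the job in, once; it reports no verdict.
Readings, each from a call of its own:
- monitor.get_t(): time.
- monitor.get_joint_pos(): joint angles.
- monitor.get_qvel(): joint speeds.
- monitor.get_joint_efforts(): joint torques, N m.
- monitor.get_position(): TCP position.
- monitor.get_eef_rot(): TCP orientation.
- monitor.get_wrist_force(): force on the tool from outside, world axes, zero at the start.
- monitor.get_ft_torque(): the same for the moment, N m.
- monitor.get_opening(): finger opening in m.
Only numpy, scipy, OpenCV 4.12 (cv2) and the standard library are available. Lean on these libraries where they do the work, as an engineer would, in place of code of your own. Each camera call takes 0.05 s, during which the arm holds its last target. There are 200 camera calls.

## Working session

There is one attempt and no reset: what is moved stays moved. The work goes in short steps, each a Python script; the robot and the scene stay as the last script left them, time stands still between calls to the robot, and variables do not carry over. Pictures are saved under pics/ and viewed, about 12 in all and at most 16, crops included, and the job is handed in when it is done.

```bash
ls; mkdir -p pics
python3 - <<'E'
from rig import robot, ik, imaging, monitor
import cv2,numpy as np
for n in ["scene","side"]:
    c=imaging.read_camera(n)
    im=cv2.resize(c["color"][:,:,::-1],(800,600),interpolation=cv2.INTER_CUBIC)
    cv2.imwrite(f"pics/{n}0.png",im); cv2.imwrite(f"pics/{n}raw.png",c["color"][:,:,::-1])
    print(n,{k:np.round(v,4).tolist() for k,v in c.items() if k!="color"})
c=imaging.read_camera("wrist");print({k:np.round(v,4).tolist() for k,v in c.items() if k!="color"})
cv2.imwrite("pics/w0.png",c["color"][:,:,::-1])
print(monitor.get_t(),monitor.get_eef_rot(),robot.grip_point_offset)
E
```

```text
pics
scene {'K': [[368.9613, 0.0, 246.2687], [0.0, 368.9613, 186.5148], [0.0, 0.0, 1.0]], 'position': [1.2177, -0.0748, 0.729], 'rotation': [0.3095, 0.2589, 0.588, 0.701]}
side {'K': [[437.1592, 0.0, 251.5211], [0.0, 437.1592, 189.2742], [0.0, 0.0, 1.0]], 'position': [-0.0856, -0.9093, 0.9423], 'rotation': [0.4234, -0.1109, -0.2523, 0.863]}
{'K': [[273.5333, 0.0, 256.508], [0.0, 273.5333, 188.0553], [0.0, 0.0, 1.0]], 'mount': [[-0.0004, 0.9573, 0.2893, 0.074], [1.0, 0.0005, -0.0003, -0.001], [-0.0005, 0.2893, -0.9573, -0.141], [0.0, 0.0, 0.0, 1.0]]}
0.15 [ 1.73974160e-01  9.84750129e-01 -4.16997209e-04 -4.33178700e-05] -0.0187
```

View pics/scene0.png

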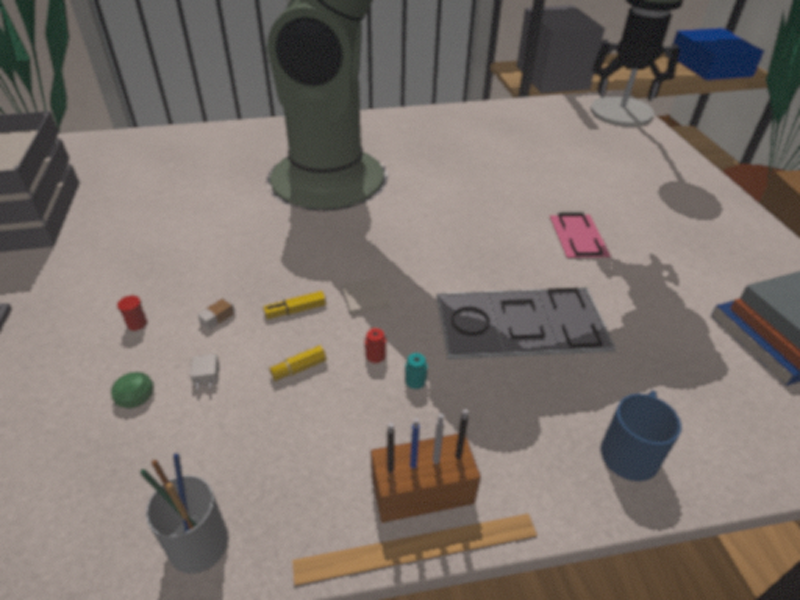

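View pics/side0.png

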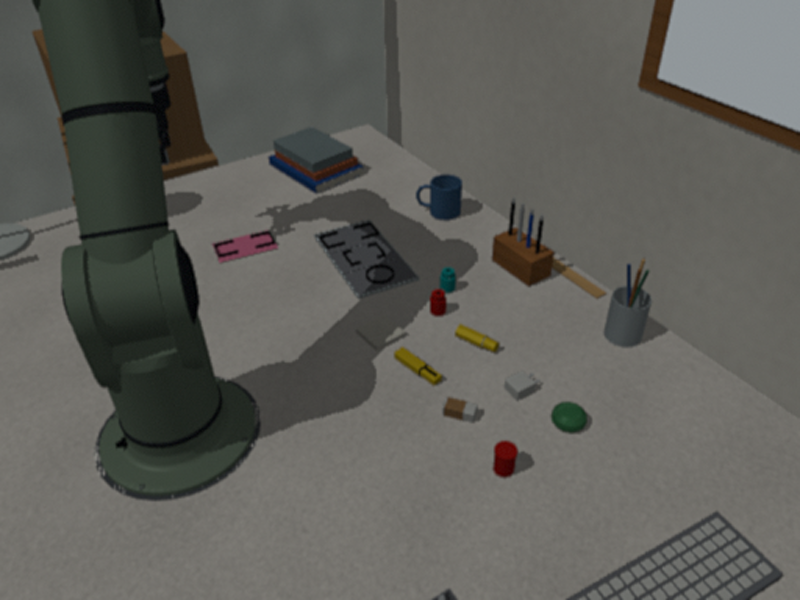

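Candidates in the scene view:
- Yellow: (295,305) has a black line and clip, so it is the highlighter. (298,362) is the glue stick.
- White: (217,313) is sleeved, so it is the eraser. (204,368) is the plug.
- Red: (375,345) has a narrower cap, so it is the sharpener. (132,313) is the pin pot. The turquoise one at (415,370) stays.

The grey tray at (525,320) has, left to right, the round, short and long wells. The pink decoy is at (580,235). I'll confirm with one enlarged crop.

```bash
cat > h.py <<'E'
from rig import robot, ik, imaging, monitor
import cv2,numpy as np
from scipy.spatial.transform import Rotation as R
def shot(n):
    T=np.eye(4); 
    if n=="wrist": p,q=monitor.get_position(),monitor.get_eef_rot()
    c=imaging.read_camera(n)
    if n=="wrist":
        T[:3,:3]=R.from_quat(q).as_matrix();T[:3,3]=p;T=T@np.array(c["mount"])
    else:
        T[:3,:3]=R.from_quat(c["rotation"]).as_matrix();T[:3,3]=c["position"]
    return c["color"][:,:,::-1].copy(),np.array(c["K"]),T
def topl(uv,z,K,T):
    u,v=uv; d=T[:3,:3]@np.array([(u-K[0,2])/K[0,0],-(v-K[1,2])/K[1,1],-1])
    return (T[:3,3]+d*(z-T[2,3])/d[2])[:2]
def proj(P,K,T):
    c=T[:3,:3].T@(np.asarray(P)-T[:3,3]); return K[0,2]-K[0,0]*c[0]/c[2],K[1,2]+K[1,1]*c[1]/c[2]
def down(yaw): # tool x axis at angle yaw, z down
    return R.from_matrix(np.array([[np.cos(yaw),np.sin(yaw),0],[np.sin(yaw),-np.cos(yaw),0],[0,0,-1]])).as_quat()
E
python3 - <<'E'
from h import *
im,K,T=shot("scene"); im2,K2,T2=shot("side")
a=cv2.resize(im[178:258,65:285],(800,291),interpolation=cv2.INTER_CUBIC)
b=cv2.resize(im[175:235,270:400],(400,185),interpolation=cv2.INTER_CUBIC)
c=cv2.resize(im2[195:310,250:400],(400,307),interpolation=cv2.INTER_CUBIC)
o=np.zeros((600,800,3),np.uint8);o[:291]=a;o[293:478,:400]=b;o[293:600,400:]=c
cv2.imwrite("pics/crop1.png",o)
f=.64;g=.64
for n,s,d,z in [("hl",(295,305),(418,364),.01),("er",(217,313),(460,408),.012),("sh",(375,345),(438,302),.026),
 ("round",(470,321),(380,273),.01),("short",(522,319),(358,250),.01),("long",(575,317),(344,238),.01),("glue",(298,362),(477,338),.014),("plug",(204,368),(522,385),.013),("pot",(132,313),(505,458),.026),("pw",(132,390),(569,416),.015),("turq",(415,370),(448,279),.026)]:
    print(n,topl(np.array(s)*f,z,K,T).round(3),topl(np.array(d)*g,z,K2,T2).round(3))
E
```

```text
hl [ 0.45  -0.102] [ 0.453 -0.1  ]
er [ 0.449 -0.24 ] [ 0.452 -0.24 ]
sh [0.585 0.022] [0.585 0.021]
round [0.544 0.197] [0.547 0.2  ]
short [0.555 0.288] [0.551 0.31 ]
long [0.567 0.382] [0.548 0.376]
glue [ 0.59  -0.106] [ 0.593 -0.106]
plug [ 0.575 -0.255] [ 0.583 -0.258]
pot [ 0.438 -0.382] [ 0.44  -0.381]
pw [ 0.603 -0.362] [ 0.601 -0.364]
turq [0.649 0.075] [0.651 0.076]
```

View pics/crop1.png

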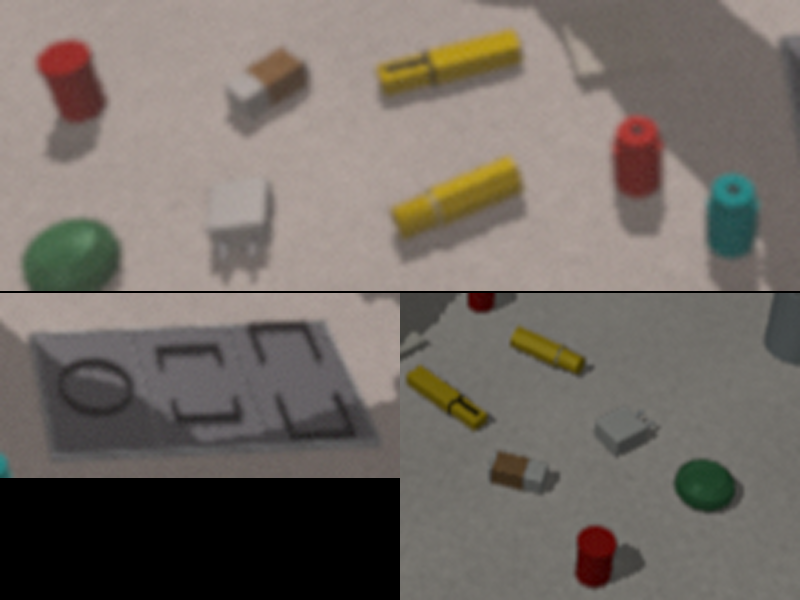

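The crop confirms the choices. The highlighter at crop (450,62) has a clip and black line, the eraser at (267,83) has a sleeve, and the sharpener at (638,155) has a hole and narrow cap. Next I'll take wrist views above the tray and then above the things.

Run:
```python
from h import *
import pickle
D={}
for n,p in [("tray",(.55,.28,.24)),("objs",(.50,-.10,.24))]:
    for y in [np.pi,2.8,-2.8]:
        if ik(p,down(y)) is not None: break
    robot.movep(p,down(y)); robot.hold(.3)
    D[n]=shot("wrist"); print(n,y,monitor.get_t(),monitor.get_joint_pos())
    cv2.imwrite(f"pics/{n}.png",cv2.resize(D[n][0],(800,600),interpolation=cv2.INTER_CUBIC))
pickle.dump(D,open("D.pkl","wb"))
```

```text
tray 3.141592653589793 2.2667 [-0.55671397  0.50018217 -0.0156831   1.61262069  0.00868067  1.02885638
  0.99623846]
objs 3.141592653589793 4.0417 [ 0.01198635  0.32955399  0.08697122  1.8931996  -0.03534576  0.92037128
  1.68707681]
```

View pics/tray.png

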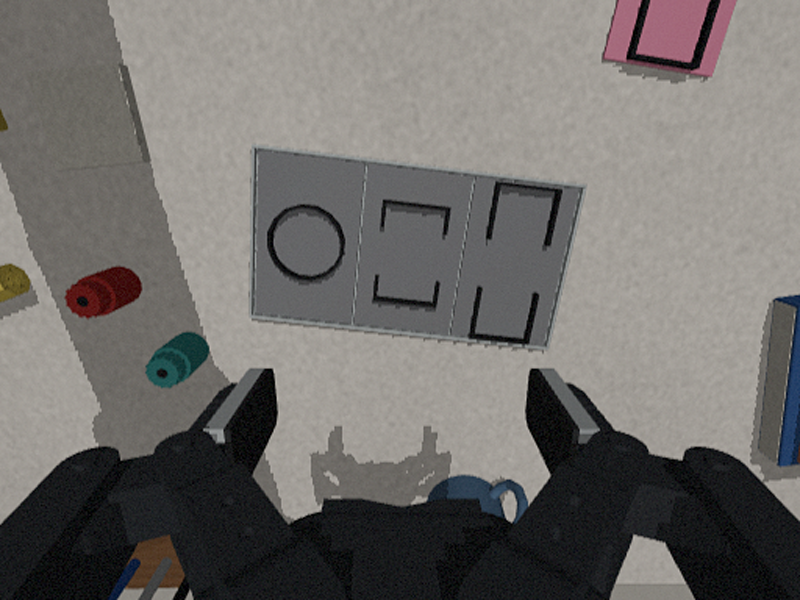

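View pics/objs.png

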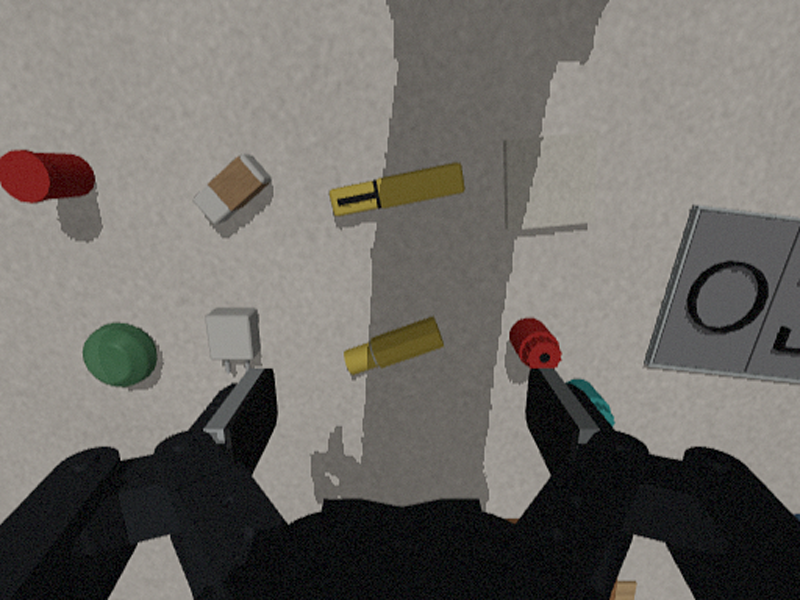

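Run:
```python
from h import *
import pickle
D=pickle.load(open("D.pkl","rb"));f=.64
def P(n,pts,z): 
    _,K,T=D[n]; return np.array([topl(((u+.5)*f-.5,(v+.5)*f-.5),z,K,T) for u,v in pts])
def rep(n,p):
    print(n,"c",p.mean(0).round(4),"rect",[np.round(x,4) for x in cv2.minAreaRect((p*1000).astype(np.float32))])
    print("  edges",[ (round(float(np.hypot(*d)),4),round(float(np.degrees(np.arctan2(d[1],d[0]))),1)) for d in np.roll(p,-1,0)-p])
rep("tray",P("tray",[(254,148),(584,186),(547,350),(252,318)],.009+.0))
rep("long",P("tray",[(495,181),(563,190),(531,344),(470,340)],.015))
rep("short",P("tray",[(383,200),(450,208),(437,306),(373,303)],.015))
print("round",P("tray",[(306,243)],.015))
rep("hl",P("objs",[(329,190),(462,163),(465,190),(335,216)],.02))
rep("er",P("objs",[(247,154),(268,181),(218,222),(195,198)],.024))
print("sh",P("objs",[(543,357)],.052))
```

```text
tray c [0.5522 0.2882] rect [array([552.6201, 288.1173]), array([277.8522, 151.5714]), np.float64(83.7218)]
  edges [(0.2774, 83.7), (0.1516, -6.2), (0.2779, -96.7), (0.1497, 173.6)]
long c [0.5621 0.379 ] rect [array([562.1043, 379.1526]), array([ 57.5703, 142.8927]), np.float64(84.3599)]
  edges [(0.0576, 82.8), (0.1397, -5.9), (0.0569, -94.0), (0.1429, 174.4)]
short c [0.5514 0.2881] rect [array([552.1918, 288.1724]), array([57.6388, 91.3665]), np.float64(83.6578)]
  edges [(0.0568, 83.3), (0.0875, -5.8), (0.0577, -92.8), (0.0914, 173.7)]
round [[0.5399679  0.19768021]]
hl c [ 0.4455 -0.1034] rect [array([ 445.5006, -103.2789]), array([ 21.5169, 110.6017]), np.float64(11.0911)]
  edges [(0.1105, 101.1), (0.0215, 9.0), (0.1098, -78.9), (0.0215, -169.3)]
er c [ 0.4447 -0.2377] rect [array([ 444.8625, -237.9372]), array([25.4579, 57.2996]), np.float64(36.605)]
  edges [(0.0255, 35.5), (0.0553, -53.5), (0.0254, -140.0), (0.0573, 126.6)]
sh [[0.58048183 0.0192011 ]]
```

```bash
cat >> h.py <<'E'
TY=np.radians(-6.3)
def go(xy,z,yaw):
    c=[(np.abs(j-monitor.get_joint_pos()).max(),y) for y in (yaw,yaw+np.pi) if (j:=ik((*xy,z),down(y))) is not None]
    y=min(c)[1]; robot.movep((*xy,z),down(y)); return y
def pickplace(o,oyaw,zt,op,t,tyaw,lift=.12,rel=.02):
    robot.command_gripper(op,40); go(o,lift,oyaw)
    robot.servo_line((*o,zt),vel=.12); w=robot.command_gripper(0,40); print("closed",monitor.get_opening(),monitor.get_wrist_force())
    g=monitor.get_opening()
    robot.servo_line((*o,lift),vel=.15); print("lifted",monitor.get_opening())
    if monitor.get_opening()<.015: print("MISSED"); return
    go(t,lift,tyaw); print("carried",monitor.get_opening())
    robot.servo_line((*t,.035),vel=.12); robot.servo_line((*t,zt+.008),vel=.04)
    print("F",monitor.get_wrist_force()); robot.hold(.2)
    robot.command_gripper(g+rel); robot.hold(.2)
    robot.servo_line((*t,lift),vel=.15); print("t",monitor.get_t())
E
python3 - <<'E'
from h import *
pickplace((.447,-.103),np.radians(101),.003,.055,(.5622,.3793),TY)
c=shot("wrist");cv2.imwrite("pics/p1.png",c[0])
E
```

```text
closed 0.024394376830401937 [-0.59629294  0.5080238   9.93757746]
lifted 0.024060090898777295
carried 0.023641616839149227
F [ 0.12564446  0.12421911 -0.09471138]
t 12.9917
```

View pics/p1.png

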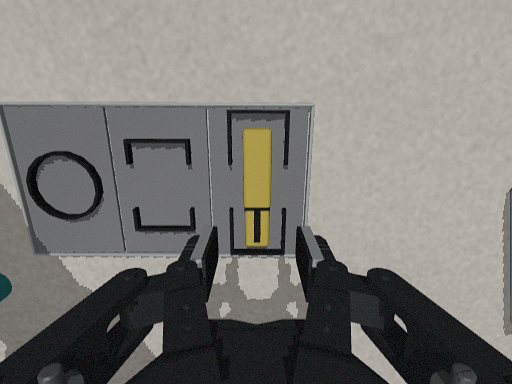

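The highlighter lies in the long well, spanning rows 128-246 between the rims at 112 and 252. Eraser and sharpener next.

Run:
```python
from h import *
pickplace((.446,-.238),np.radians(126.5),.004,.06,(.552,.288),TY)
c=shot("wrist");cv2.imwrite("pics/p2.png",c[0])
```

```text
closed 0.027066051676582003 [-1.12041228  1.4307978   9.25666176]
lifted 0.027165501660953627
carried 0.027600528680485133
F [ 0.12612304 -0.46843189 -0.63657897]
t 23.1333
```

View pics/p2.png

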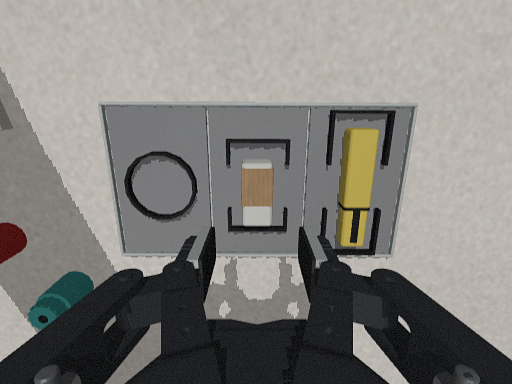

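The eraser lies flat in the short well, columns 242-272 and rows 160-226. Sharpener next, with the jaws across the line to the turquoise look-alike.

Run:
```python
from h import *
pickplace((.583,.0205),np.radians(39),.012,.06,(.541,.197),TY,lift=.14)
robot.movep((.50,.288,.25),down(np.pi+TY)); robot.hold(.3)
im,K,T=shot("wrist");cv2.imwrite("pics/p3.png",cv2.resize(im,(800,600),interpolation=cv2.INTER_CUBIC)); 
import pickle;pickle.dump((K,T),open("p3.pkl","wb")); print(monitor.get_t())
```

```text
closed 0.035008149477430306 [-2.98772239  0.66402653  7.25936524]
lifted 0.03488147570612537
carried 0.03470920448733281
F [-2.02921979 -0.15494387  4.17657297]
t 31.2667
32.2583
```

View pics/p3.png

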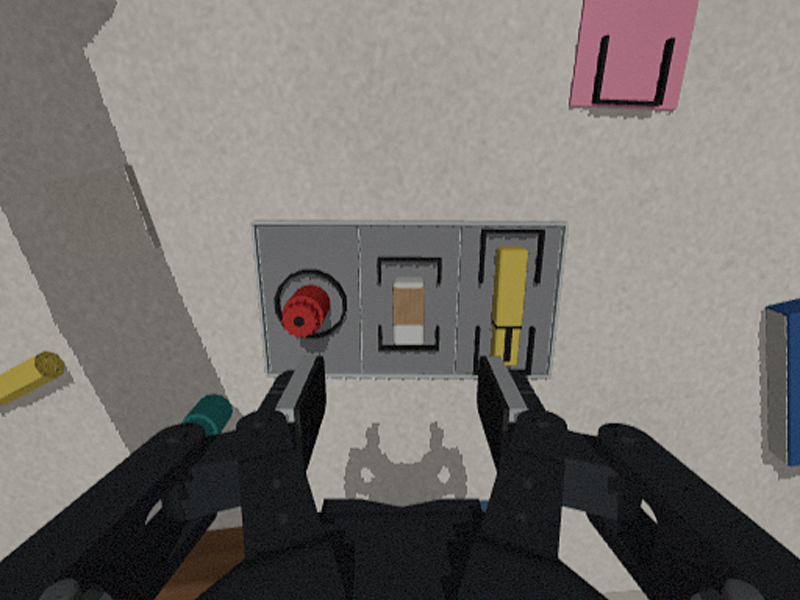

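The sharpener is upright in the round well: hole at (299,322), ring centre at (311,304). I'll put numbers on all three.

Run:
```python
from h import *
import pickle
K,T=pickle.load(open("p3.pkl","rb"));f=.64
P=lambda u,v,z: topl(((u+.5)*f-.5,(v+.5)*f-.5),z,K,T)
Rt=np.array([[np.cos(TY),np.sin(TY)],[-np.sin(TY),np.cos(TY)]])
def m(n,pts,z,t,zt):
    o=np.mean([P(*p,z) for p in pts],0);c=np.mean([P(*p,zt) for p in t],0)
    print(n,o.round(4),c.round(4),"off mm",(Rt@(o-c)*1000).round(1))
m("hl",[(498,247),(528,249),(519,365),(492,361)],.027,[(482,231),(545,231),(533,372),(475,370)],.015)
m("er",[(394,280),(423,280),(424,344),(393,344)],.031,[(378,258),(441,258),(439,349),(379,348)],.015)
m("sh",[(299,322)],.059,[(311,304)],.015)
im,_,_=shot("scene"); cv2.imwrite("pics/p4.png",cv2.resize(im[165:265,60:400],(800,235),interpolation=cv2.INTER_CUBIC))
```

```text
hl [0.5587 0.3772] [0.5597 0.3795] off mm [-0.8 -2.4]
er [0.5519 0.2872] [0.5497 0.2883] off mm [ 2.3 -0.9]
sh [0.5401 0.197 ] [0.539  0.1982] off mm [ 1.3 -1.1]
```

View pics/p4.png

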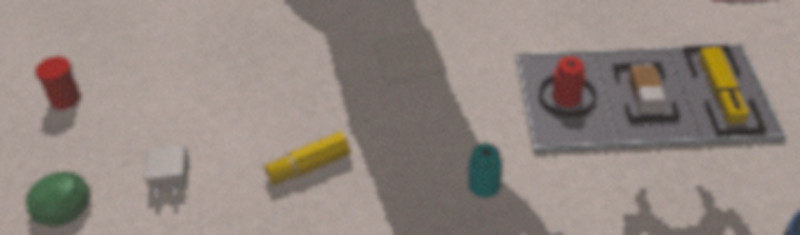

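All three are within about 3 mm of their well centres, and the look-alikes haven't moved. Handing in.

```bash
python3 -c "
from rig import robot,monitor
robot.sign_off();print(monitor.get_t())"
```

```text
the job is handed in; nothing more can be done
the job is handed in; nothing more can be done
```

I put the highlighter in the long well, the eraser in the short well and the sharpener in the round well, then handed the job in at about 32 s of the 93 s allowed. No verdict is reported.

- **Position:** in the last wrist picture the highlighter is 2.5 mm, the eraser 2.5 mm and the sharpener 1.7 mm from its well centre. The highlighter and eraser lie along their wells. The limit is 14 mm.
- **Resting on the floors:** the pictures show all three inside their rims with no visible tilt. I didn't measure heights or tilt.
- **Contact when setting down:** I lowered each to about 1 mm above its floor before letting go. The highlighter and eraser showed under 1 N at the wrist, and the sharpener about 4 N.
- **Look-alikes and paperweight:** none looks moved in the last scene picture, judged by eye. I never reached for the turquoise one or the pink tile.

No check failed or disagreed.

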